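# Sort the germination dishes by result

### The job

Sort the five sealed seed dishes by what has grown in them: the two with green shoots go flat and side by side in the white tray with the green rim, bound for the grow lights, and the two where the brown peat is still bare go in one neat stack of two in the black tray, bound for the dark incubator. Touch the mouldy dish last, only once those four are in place, so that its spores are not carried to them, and set it flat in the red discard tub. Keep every dish level with its lid up and set it down gently rather than dropping it, and leave the moss jar and the wash bottle where they stand.

Things in the scene. Friction and masses are not known exactly. Their poses are not given: they have to be found in the camera images.
- sprout_a: closed round clear-plastic culture dish, 55 mm diameter, 16 mm high, about 45 g, flat on top and below, lid sealed on so that it is one rigid piece; green leafy seedlings on dark brown peat show through the lid (one of two alike). Origin: centre of its underside, z up through the lid; turning about z does not matter
- sprout_b: closed round clear-plastic culture dish, 55 mm diameter, 16 mm high, about 45 g, flat on top and below, lid sealed on so that it is one rigid piece; green leafy seedlings on dark brown peat show through the lid (one of two alike). Origin: centre of its underside, z up through the lid; turning about z does not matter
- seed_a: closed round clear-plastic culture dish, 55 mm diameter, 16 mm high, about 45 g, flat on top and below, lid sealed on so that it is one rigid piece; bare dark brown peat with scattered small tan seeds shows through the lid, nothing green (one of two alike). Origin: centre of its underside, z up through the lid; turning about z does not matter
- seed_b: closed round clear-plastic culture dish, 55 mm diameter, 16 mm high, about 45 g, flat on top and below, lid sealed on so that it is one rigid piece; bare dark brown peat with scattered small tan seeds shows through the lid, nothing green (one of two alike). Origin: centre of its underside, z up through the lid; turning about z does not matter
- mould: closed round clear-plastic culture dish, 55 mm diameter, 16 mm high, about 45 g, flat on top and below, lid sealed on so that it is one rigid piece; white fluffy round patches of mould with blue-black middles, on dark brown peat, show through the lid. Origin: centre of its underside, z up through the lid; turning about z does not matter
- light_tray: shallow white tray with a green rim and a green lug (60 mm wide, 9 mm out) on each y end; it stands firmly and does not move. Floor 4 mm thick, inside 130 mm (its x) by 150 mm (its y), walls 4 mm thick with their top 10 mm above the bench. Origin: centre of its underside, on the bench. Both sprouted dishes fit side by side along its y
- dark_tray: shallow all-black tray of the same size, with a black lug on each y end; it stands firmly and does not move. Floor 4 mm thick, inside 130 mm (its x) by 150 mm (its y), walls 4 mm thick with their top 10 mm above the bench. Origin: centre of its underside, on the bench
- discard_tub: red open tub, deeper than the trays, with a plain yellow panel outside on its front and back; it stands firmly and does not move. Floor 4 mm thick, inside 130 mm (its x) by 150 mm (its y), walls 4 mm thick with their top 40 mm above the bench. Origin: centre of its underside, on the bench
- moss_jar: bystander: closed glass jar half full of olive-brown moss, 88 mm diameter, 113 mm high, loose on the bench. Origin: centre of its underside
- wash_bottle: bystander: whitish plastic wash bottle, 72 mm diameter, with a blue cap and a blue bent spout; 210 mm high, the spout reaching 64 mm out along its own x at about 200 mm height; loose on the bench. Origin: centre of its underside
There are look-alikes about, which are no part of the job. What is shaped like the seed_a but turquoise is not meant.

How it is judged:
On the way, in this order (a step that is already met when the one before it is completed fails the run):
1. the two sprouted dishes lie in the white tray and the two unsprouted ones are stacked in the black tray (x of sprout_a in the frame of light_tray between -0.04 and 0.04 m and y of sprout_a in the frame of light_tray between -0.05 and 0.05 m and z of sprout_a in the frame of light_tray between 0 and 0.01 m and angle between each of sprout_a, sprout_b's own z axis and vertical below 0.1 rad and x of sprout_b in the frame of light_tray between -0.04 and 0.04 m and y of sprout_b in the frame of light_tray between -0.05 and 0.05 m and z of sprout_b in the frame of light_tray between 0 and 0.01 m and ((x of seed_a in the frame of dark_tray between -0.04 and 0.04 m and y of seed_a in the frame of dark_tray between -0.05 and 0.05 m and z of seed_a in the frame of dark_tray between 0 and 0.01 m and angle between each of seed_a, seed_b's own z axis and vertical below 0.1 rad and horizontal distance between seed_a and seed_b below 0.01 m and z of seed_b in the frame of seed_a between 0.012 and 0.02 m) or (x of seed_b in the frame of dark_tray between -0.04 and 0.04 m and y of seed_b in the frame of dark_tray between -0.05 and 0.05 m and z of seed_b in the frame of dark_tray between 0 and 0.01 m and angle between each of seed_b, seed_a's own z axis and vertical below 0.1 rad and horizontal distance between seed_b and seed_a below 0.01 m and z of seed_a in the frame of seed_b between 0.012 and 0.02 m)) and linear speed of each of sprout_a, sprout_b, seed_a, seed_b below 0.02 m/s), for 0.2 s.
2. the mouldy dish lies in the red discard tub (x of mould in the frame of discard_tub between -0.045 and 0.045 m and y of mould in the frame of discard_tub between -0.055 and 0.055 m and z of mould in the frame of discard_tub between 0 and 0.01 m and angle between mould's own z axis and vertical below 0.1 rad and linear speed of mould below 0.02 m/s), for 0.2 s.
At the end, for the whole second after the job is handed in: Both sprouted dishes flat on the white tray's floor; the unsprouted two stacked in the black tray, one flat on its floor, the other on it, centres within 10 mm, either on top; the mouldy dish flat on the red tub's floor; all within 6 degrees of level and at rest (all of step 1 and all of step 2); the robot touches nothing.
It fails at once if the mouldy dish is touched by the fingers, or moved by more than 20 mm, before the other four dishes are in place ((contact force between the fingers and mould above 0.5 N or distance of mould from where it was at the start of the episode above 0.02 m) and not ((x of sprout_a in the frame of light_tray between -0.04 and 0.04 m and y of sprout_a in the frame of light_tray between -0.05 and 0.05 m and z of sprout_a in the frame of light_tray between 0 and 0.01 m and angle between each of sprout_a, sprout_b's own z axis and vertical below 0.1 rad and x of sprout_b in the frame of light_tray between -0.04 and 0.04 m and y of sprout_b in the frame of light_tray between -0.05 and 0.05 m and z of sprout_b in the frame of light_tray between 0 and 0.01 m) and ((x of seed_a in the frame of dark_tray between -0.04 and 0.04 m and y of seed_a in the frame of dark_tray between -0.05 and 0.05 m and z of seed_a in the frame of dark_tray between 0 and 0.01 m and angle between each of seed_a, seed_b's own z axis and vertical below 0.1 rad and horizontal distance between seed_a and seed_b below 0.01 m and z of seed_b in the frame of seed_a between 0.012 and 0.02 m) or (x of seed_b in the frame of dark_tray between -0.04 and 0.04 m and y of seed_b in the frame of dark_tray between -0.05 and 0.05 m and z of seed_b in the frame of dark_tray between 0 and 0.01 m and angle between each of seed_b, seed_a's own z axis and vertical below 0.1 rad and horizontal distance between seed_b and seed_a below 0.01 m and z of seed_a in the frame of seed_b between 0.012 and 0.02 m)))).
It fails at once if a dish is tipped by more than about 35 degrees (angle between any of sprout_a, sprout_b, seed_a, seed_b, mould's own z axis and vertical above 0.6 rad).
It fails at once if a dish is let fall from more than about 25 mm (moves faster than 0.7 m/s out of the fingers) ((linear speed of sprout_a above 0.7 m/s and contact force between the fingers and sprout_a below 0.05 N) or (linear speed of sprout_b above 0.7 m/s and contact force between the fingers and sprout_b below 0.05 N) or (linear speed of seed_a above 0.7 m/s and contact force between the fingers and seed_a below 0.05 N) or (linear speed of seed_b above 0.7 m/s and contact force between the fingers and seed_b below 0.05 N) or (linear speed of mould above 0.7 m/s and contact force between the fingers and mould below 0.05 N)).
It fails at once if the moss jar or the wash bottle is shifted by more than 20 mm or tipped (distance of any of moss_jar, wash_bottle from where it was at the start of the episode above 0.02 m or angle between any of moss_jar, wash_bottle's own z axis and vertical above 0.3 rad).
It also fails if it takes over 115 s, if anything falls off the work surface, if the arm or the gripper's body presses on something with over 40 N, if the wrist force passes 120 N, or if a joint passes its speed limit or range.

### The arm

A 6-joint arm with a two-finger parallel gripper is mounted at the origin on the work surface. World frame = base frame: x ahead of the robot, y to its left, z up, the work surface at z = 0. Lengths are in m, angles in rad, forces in N, time in s.
With the tool pointing down it reaches from about 0.35 to 0.8 m from the base axis. Payload 7.3 kg.
Tool frame: the origin (TCP) lies between the finger pads; the fingertips stand 25 mm ahead of it and the grasp point (between the pads) lies 6 mm ahead of it (robot.tip_reach is the distance from the TCP to the fingertips, in m); z points along the fingers, y is the line along which they close (so a half turn about z gives the same grasp; the last joint's range is limited). The gripper opens to 85 mm and grips with 20 to 120 N. Pads are 22 mm wide; open, the fingers measure 114 mm over their backs; the gripper's body (76 mm by 85 mm) begins 54 mm behind the grasp point. The pads swing forward as they close: fully open they stand 13 mm farther back than shut.
Start: joints at [-1.298, 0.342, 1.524, -0, 1.275, -0.146], TCP at [0.214, -0.48, 0.256] pointing down, gripper open.
Joint ranges: [-2.53, 2.53], [-0.77, 2.02], [0.04, 2.7], [-1, 4.14], [0.28, 2.66], [-3.11, 3.11]. Speed limits (rad/s): [2.57, 2.57, 3.14, 3.14, 3.14, 3.14].

### API

Orientations are given as a unit quaternion [x, y, z, w].
In Python, from station import robot gives the robot as it stands.
- The arm moves only by the tool carry_out, never from a script. Its argument "series" is text: rows parted by semicolons, each of 7 numbers parted by spaces: the turn, a rotation vector about the tool's x, y, z in degrees, then the shift along the tool's x, y, z in cm, then the closure in counts, from 0 (fully open) to 255 (shut). In form: ax ay az x y z gripper; .... A call has 1 to 8 rows; each row shifts and turns the commanded pose from where the row before left it, along the tool's axes as they then stand; what a row does not reach is not made up. A row lasts 1/8 s, in which the tool goes at most 62.5 mm and 10.7 degrees, less where a joint would pass 70% of its speed; a pose out of reach is approached as far as the arm can. A call with a gripper value outside its range is refused whole. The fingers move at their own pace and stop on an object; "squeeze" is the grip in N (left out, the last holds). Time passes only in rows, so rows that do not move let the fingers close. It gives the time, the measured TCP pose, the force, the opening and the grip force at its end, in the units of the state.
- robot.get_obs(): the state, without advancing time (a new reading comes with each control period).
- robot.read_camera(name): name is "side" or "top"; returns (picture, depth): 420x560x3 uint8, red, green, blue; 420x560 float32, m along the optical axis (not along the pixel's ray), 0 where there is no reading.
- robot.camera_params(name): a dict with "intrinsics" (3x3 intrinsics, pixels), "D" ([k1, k2, p1, p2, k3] as OpenCV has them; the pictures are not rectified), "rvec" (rotation vector, rad) and "tvec" (3), from world to camera coordinates, as OpenCV has them. Camera axes: x right, y down, z forward; pixel columns grow to the right and rows downward; lengths in m; the calibration is good to about 2 mm. A picture is of the moment at which its call begins. camera_params takes no time and is no camera call.
- robot.close_job(): hands the job in; it is judged then, once.
The state is a dict: "time": time; "joint_pos": joint angles; "joint_velocities": joint speeds; "joint_torque": joint torques, N m; "position": TCP position; "ee_rot": TCP orientation; "wrist_force": force on the tool from outside, world axes, zero at the start; "wrist_torque": the same for the moment, N m; "gripper_width": finger opening in m; "grip_force": force on a finger pad.
Only numpy, scipy, OpenCV 4.12 (cv2) and the standard library are available. Lean on these libraries where they do the work, as an engineer would, in place of code of your own. Each camera call takes 0.05 s, during which the arm holds its last target. There are 200 camera calls.

## Working session

There is one attempt and no reset: what is moved stays moved. The work goes in short steps, Python scripts to look and compute and a tool call to move; the robot and the scene stay as the last step left them, time stands still between calls to the robot, and variables do not carry over. Pictures are saved under pics/ and viewed, at most 14 in all, crops included, and the job is handed in when it is done.

Besides the shell and the picture viewer there is one more tool, called after "Request:" by a JSON object that holds its "fn" and its "kwargs", one argument or row to a line. carry_out: Moves the arm, as the interface text tells. Its arguments: {"type":"object","properties":{"series":{"type":"string"},"squeeze":{"type":"number"}},"required":["series"]}

```bash
mkdir -p pics
cat > h.py <<'E'
import numpy as np, cv2
from station import robot
def cam(n):
    im,d=robot.read_camera(n); p=robot.camera_params(n)
    K=np.array(p["intrinsics"],float);D=np.array(p["D"],float);R=cv2.Rodrigues(np.array(p["rvec"],float))[0];t=np.array(p["tvec"],float).ravel()
    h,w=d.shape; v,u=np.mgrid[:h,:w]
    n_=cv2.undistortPoints(np.stack([u,v],-1).reshape(-1,1,2).astype(np.float32),K,D).reshape(h,w,2)
    P=np.concatenate([n_*d[...,None],d[...,None]],-1)
    W=(P-t)@R
    W[d==0]=np.nan
    return im,d,W
E
python3 - <<'E'
from h import *
for n in ("top","side"):
    im,d,W=cam(n); np.savez(f"{n}0.npz",im=im,d=d,W=W)
    cv2.imwrite(f"pics/{n}0.png",cv2.cvtColor(im,cv2.COLOR_RGB2BGR))
o=robot.get_obs();print(o["position"],o["ee_rot"],o["time"])
E
```

```text
[ 0.21341959 -0.47931062  0.2556914 ] [ 9.78157448e-01  2.07864187e-01 -6.89226069e-05 -6.93730840e-04] 0.1
```

View pics/top0.png

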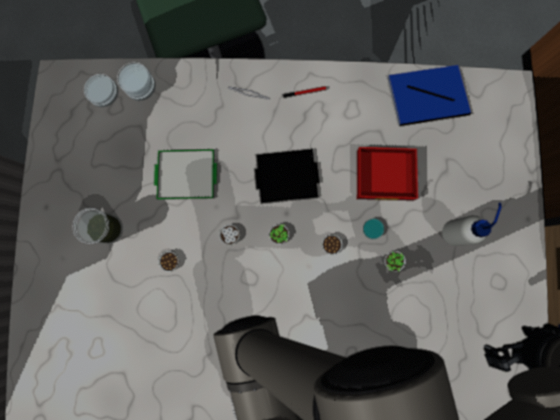

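View pics/side0.png

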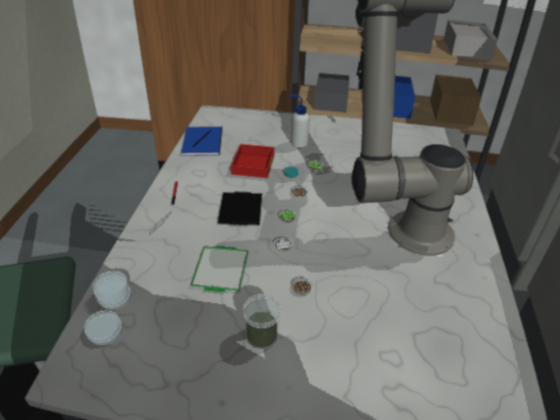

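The top view shows six dish shapes: (168,261) brown, (230,234) white patches, (279,233) green, (332,244) brown, (374,228) turquoise, (396,261) green. The trays are white/green at (187,174), black at (287,175) and red at (388,174). The jar is at (92,226) and the wash bottle at (475,230). Next I'll enlarge and measure.

```bash
cat >> h.py <<'E'
def ray(n,uv,z):
    p=robot.camera_params(n)
    K=np.array(p["intrinsics"],float);D=np.array(p["D"],float);R=cv2.Rodrigues(np.array(p["rvec"],float))[0];t=np.array(p["tvec"],float).ravel()
    q=cv2.undistortPoints(np.array(uv,np.float32).reshape(-1,1,2),K,D).reshape(-1,2)
    d=np.c_[q,np.ones(len(q))]@R; C=-R.T@t
    return C+d*((z-C[2])/d[:,2])[:,None]
E
python3 - <<'E'
from h import *
f=np.load("top0.npz");im,d,W=f["im"],f["d"],f["W"]
big=cv2.resize(im[205:280,140:420],None,fx=2.85,fy=2.85,interpolation=cv2.INTER_CUBIC)
big2=cv2.resize(im[140:205,140:420],None,fx=2.85,fy=2.85,interpolation=cv2.INTER_CUBIC)
cv2.imwrite("pics/crop.png",cv2.cvtColor(np.vstack([big2,big]),cv2.COLOR_RGB2BGR))
hgt=W[...,2]
for nm,(u,v) in dict(seedL=(168,261),mould=(230,234),sprM=(279,233),seedR=(332,244),turq=(374,228),sprR=(396,261)).items():
    s=np.s_[v-18:v+19,u-18:u+19]
    m=(hgt[s]>0.008)&(hgt[s]<0.04)
    n,l,st,c=cv2.connectedComponentsWithStats(m.astype(np.uint8))
    i=1+np.argmax(st[1:,4]); yy,xx=np.where(l==i); P=W[s][l==i]
    (cx,cy),r=cv2.minEnclosingCircle(np.c_[xx,yy].astype(np.float32))
    print(nm,c[i]+[u-18,v-18],st[i,4],(cx+u-18,cy+v-18,r),"med",np.nanmean(P,0).round(4),"zmed",np.nanmedian(P[:,2]).round(4),"ray",ray("top",[c[i]+[u-18,v-18]],.013)[0].round(4))
for nm,(u,v) in dict(white=(187,174),black=(287,175),red=(388,174)).items():
    s=np.s_[v-45:v+46,u-45:u+46]
    I=im[s].astype(int);r,g,b=I[...,0],I[...,1],I[...,2]
    m={'white':(g>r+25)&(g>b+20),'black':I.max(-1)<35,'red':(r>g+50)&(r>b+50)}[nm]
    n,l,st,c=cv2.connectedComponentsWithStats(m.astype(np.uint8))
    i=1+np.argmax(st[1:,4]);yy,xx=np.where(l==i)
    pts=np.c_[xx+u-45,yy+v-45].astype(np.float32)
    zt=.04 if nm=='red' else .01
    w=ray("top",pts,zt)[:,:2].astype(np.float32)
    rr=cv2.minAreaRect(w); print(nm,rr,"floor z",np.nanmedian(hgt[v-5:v+6,u-5:u+6]))
print("bench z",np.nanmedian(hgt[280:300,160:200]))
for nm,(u,v) in dict(jar=(92,226),bottle=(475,230)).items():
    s=np.s_[v-40:v+40,max(u-45,0):u+45];m=hgt[s]>.05;P=W[s][m];print(nm,P.min(0),P.max(0))
E
```

```text
seedL [167.94642857 260.8422619 ] 336 (167.90909004211426, 260.90909004211426, 10.501970291137695) med [0.3579 0.2956 0.0148] zmed 0.0148 ray [0.3578 0.2961 0.013 ]
mould [228.51661631 234.52567976] 331 (228.5, 234.5, 10.12432861328125) med [0.4328 0.1358 0.0147] zmed 0.0147 ray [0.4329 0.1361 0.013 ]
sprM [278.52453988 234.0797546 ] 326 (278.521276473999, 234.09574508666992, 10.209817886352539) med [0.4376 0.0021 0.0148] zmed 0.0147 ray [0.4377 0.0021 0.013 ]
seedR [331.79640719 244.36826347] 334 (331.8076915740967, 244.26922988891602, 10.338316917419434) med [ 0.4138 -0.1405  0.0145] zmed 0.0146 ray [ 0.4138 -0.1407  0.013 ]
turq [373.31132075 228.3836478 ] 318 (373.31818199157715, 228.7727279663086, 10.391013145446777) med [ 0.4592 -0.2518  0.0147] zmed 0.0148 ray [ 0.4593 -0.2522  0.013 ]
sprR [394.83965015 260.74927114] 343 (394.8103446960449, 260.8103446960449, 10.55388069152832) med [ 0.374  -0.3097  0.0149] zmed 0.015 ray [ 0.374  -0.3102  0.013 ]
white ((0.5975978970527649, 0.26543766260147095), (0.13863994181156158, 0.17354880273342133), 3.0174238681793213) floor z 0.0031063691631741373
black ((0.5989572405815125, -0.015334896743297577), (0.13403809070587158, 0.17060953378677368), 7.604020595550537) floor z 0.002782684185338966
red ((0.6076377630233765, -0.2843611538410187), (0.16245190799236298, 0.14125077426433563), 89.79721069335938) floor z 0.0024790303885636254
bench z -0.0011239865006041126
jar [0.39565422 0.42634671 0.0501779 ] [0.48305234 0.51756835 0.11767891]
bottle [ 0.41826505 -0.50940517  0.05074328] [ 0.50891789 -0.44224286  0.21239975]
```

View pics/crop.png

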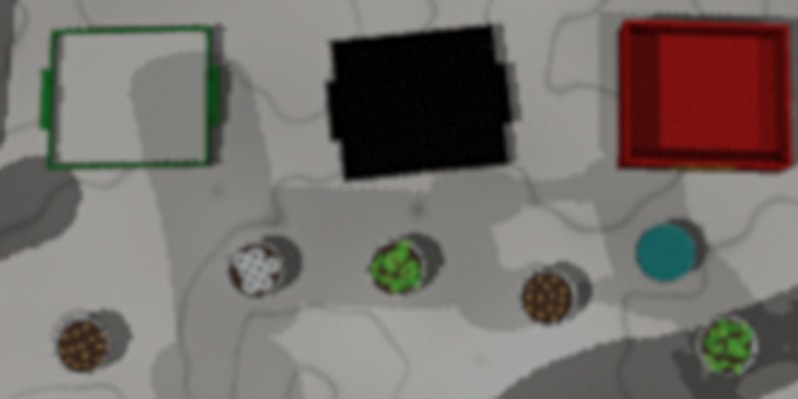

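The crop confirms which is which: bare peat at crop (82,345) and (547,298), mould at (256,268), green at (397,266) and (728,346). The turquoise look-alike is at (665,252). Next I turn the tool to yaw 90° so that tool x is world y, tool y is world x, and the fingers close along world x.

Request:
{"fn": "carry_out", "kwargs": {
  "series": "0 0 -9.4 0 0 0 0;0 0 -9.4 0 0 0 0;0 0 -9.4 0 0 0 0;0 0 -9.4 0 0 0 0;0 0 -9.4 0 0 0 0;0 0 -9.4 0 0 0 0;0 0 -9.6 0 0 0 0;0 0 0 0 0 0 0",
  "squeeze": 25
}}

```text
time: 1.1
position: [0.2135, -0.4794, 0.256]
ee_rot: [0.708, 0.707, 0.0, -0.0]
wrist_force: [-0.2, 0.4, 0.8]
gripper_width: 0.085
grip_force: 0.0
```

Request:
{"fn": "carry_out", "kwargs": {
  "series": "0 0 0 3.4 3.2 2.6 0;0 0 0 3.4 3.2 2.6 0;0 0 0 3.4 3.2 2.6 0;0 0 0 3.4 3.2 2.6 0;0 0 0 3.3 3.2 2.6 0;0 0 0 0 0 2.6 0;0 0 0 0 0 2 0;0 0 0 0 0 0 0"
}}

```text
time: 2.1
position: [0.373, -0.3098, 0.0791]
ee_rot: [0.708, 0.706, 0.0, -0.002]
wrist_force: [-0.5, 0.1, 0.9]
gripper_width: 0.0854
grip_force: 0.0
```

Request:
{"fn": "carry_out", "kwargs": {
  "series": "0 0 0 0 0.1 2 0;0 0 0 0 0 1.9 0;0 0 0 0 0 0 66;0 0 0 0 0 0 66;0 0 0 0 0 0.3 66;0 0 0 0 0 0.2 66;0 0 0 0 0 0.2 66;0 0 0 0 0 0 66"
}}

```text
time: 3.1
position: [0.3745, -0.3106, 0.0342]
ee_rot: [0.707, 0.707, -0.0, -0.0]
wrist_force: [-0.7, 0.0, 0.1]
gripper_width: 0.0632
grip_force: 0.0
```

Run:
```python
from h import *
im,d,W=cam("side")
u,v=314,168
cv2.imwrite("pics/side1.png",cv2.cvtColor(cv2.resize(im[v-50:v+30,u-50:u+60],None,fx=7,fy=7,interpolation=cv2.INTER_CUBIC),cv2.COLOR_RGB2BGR))
print(robot.tip_reach)
```

```text
0.025
```

View pics/side1.png

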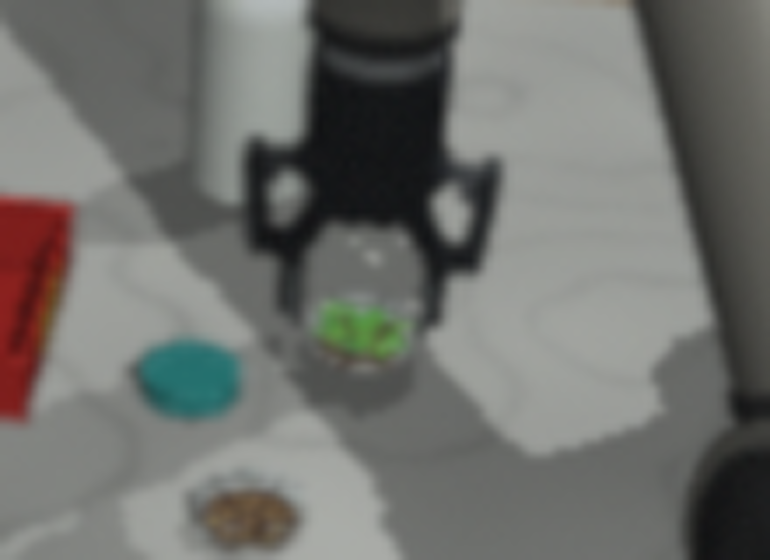

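The crop shows the fingers straddling the green dish at (360,330), with their tips about level with the lid. I'll go lower, watching the force.

Request:
{"fn": "carry_out", "kwargs": {
  "series": "0 0 0 0 0 0.2 66;0 0 0 0 0 0.2 66;0 0 0 0 0 0.1 66;0 0 0 0 0 0.1 66;0 0 0 0 0 0 66"
}}

```text
time: 3.78
position: [0.3745, -0.3106, 0.0282]
ee_rot: [0.707, 0.707, -0.0, -0.0]
wrist_force: [-1.1, -0.7, 0.4]
gripper_width: 0.0631
grip_force: 0.0
```

Request:
{"fn": "carry_out", "kwargs": {
  "series": "0 0 0 0 0 0 120;0 0 0 0 0 0 120;0 0 0 0 0 0 120;0 0 0 0 0 0 120",
  "squeeze": 30
}}

```text
time: 4.28
position: [0.3746, -0.3107, 0.0286]
ee_rot: [0.707, 0.707, -0.0, 0.0]
wrist_force: [-1.5, 1.5, 4.8]
gripper_width: 0.0535
grip_force: 31.0
```

Request:
{"fn": "carry_out", "kwargs": {
  "series": "0 0 0 0 0 -2 120;0 0 0 0 0 -5 120;0 0 0 3 1 0 120;0 0 0 5.1 1.9 0 120;0 0 0 5.1 1.9 0 120;0 0 0 5.1 1.9 0 120;0 0 0 5.1 1.9 0 120;0 0 0 5.1 1.9 0 120"
}}

```text
time: 5.28
position: [0.4801, -0.024, 0.0982]
ee_rot: [0.707, 0.707, 0.0, 0.0]
wrist_force: [0.4, -0.9, -0.5]
gripper_width: 0.0536
grip_force: 32.0
```

Request:
{"fn": "carry_out", "kwargs": {
  "series": "0 0 0 5.1 1.9 0 120;0 0 0 5.1 1.9 0 120;0 0 0 5.1 1.9 0 120;0 0 0 5.1 1.9 0 120;0 0 0 5.1 1.9 0 120;0 0 0 5.1 1.9 0 120;0 0 0 1.8 0.4 0 120;0 0 0 0 0 2 120"
}}

```text
time: 6.28
position: [0.5984, 0.3007, 0.0788]
ee_rot: [0.706, 0.708, 0.002, 0.001]
wrist_force: [0.0, -0.7, -0.0]
gripper_width: 0.0535
grip_force: 32.0
```

Run:
```python
from h import *
im,d,W=cam("side"); o=robot.get_obs(); print(o["position"])
u,v=220,260
cv2.imwrite("pics/side2.png",cv2.cvtColor(cv2.resize(im[v-70:v+50,u-70:u+80],None,fx=4,fy=4,interpolation=cv2.INTER_CUBIC),cv2.COLOR_RGB2BGR))
```

```text
[0.59626138 0.29897316 0.07474364]
```

View pics/side2.png

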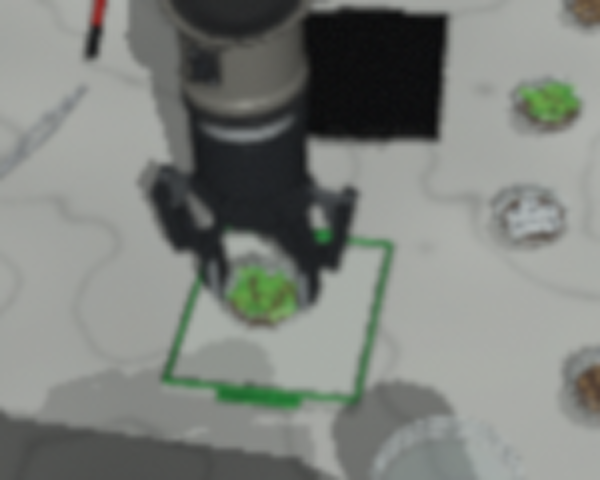

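The crop shows the green dish held level above the tray at (262,290). Lowering it now.

Request:
{"fn": "carry_out", "kwargs": {
  "series": "0 0 0 0 0 1.5 120;0 0 0 0 0 1.5 120;0 0 0 0 0 0.7 120;0 0 0 0 0 0.3 120;0 0 0 0 0 0 120;0 0 0 0 0 0 120"
}}

```text
time: 7.08
position: [0.5979, 0.2984, 0.0389]
ee_rot: [0.707, 0.707, 0.0, 0.0]
wrist_force: [0.2, -0.5, 0.2]
gripper_width: 0.0535
grip_force: 32.0
```

Request:
{"fn": "carry_out", "kwargs": {
  "series": "0 0 0 0 0 0.2 120;0 0 0 0 0 0.2 120;0 0 0 0 0 0.1 120;0 0 0 0 0 0.1 120;0 0 0 0 0 0 120"
}}

```text
time: 7.7
position: [0.5976, 0.2983, 0.0327]
ee_rot: [0.707, 0.707, -0.0, 0.0]
wrist_force: [-1.3, -1.8, 4.4]
gripper_width: 0.0535
grip_force: 32.3
```

Request:
{"fn": "carry_out", "kwargs": {
  "series": "0 0 0 0 0 0 90;0 0 0 0 0 0 60;0 0 0 0 0 0 40;0 0 0 0 0 -1.5 40;0 0 0 0 0 -4.5 40;0 0 0 -5 -2.7 0 0;0 0 0 -5 -2.7 0 0;0 0 0 -5 -2.7 0 0"
}}

```text
time: 8.7
position: [0.5161, 0.1471, 0.0936]
ee_rot: [0.707, 0.707, 0.001, 0.001]
wrist_force: [1.4, -0.4, -0.3]
gripper_width: 0.0856
grip_force: 0.0
```

Request:
{"fn": "carry_out", "kwargs": {
  "series": "0 0 0 -5 -2.7 0 0;0 0 0 -5 -2.7 0 0;0 0 0 -4.6 -2.5 0 0;0 0 0 0 0 1.5 50;0 0 0 0 0 0 50;0 0 0 0 0 0 50"
}}

```text
time: 9.45
position: [0.4383, 0.0026, 0.078]
ee_rot: [0.707, 0.707, 0.0, 0.001]
wrist_force: [1.3, 0.2, -0.1]
gripper_width: 0.0693
grip_force: 0.0
```

```bash
cat >> h.py <<'E'
def dish(n,xy,z0,w=.045):
    im,d,W=cam(n)
    m=(np.hypot(W[...,0]-xy[0],W[...,1]-xy[1])<w)&(W[...,2]>z0-.0055)&(W[...,2]<z0+.02)
    k,l,st,c=cv2.connectedComponentsWithStats(m.astype(np.uint8))
    i=1+np.argmax(st[1:,4]); P=W[l==i]
    print(n,"dish",np.nanmean(P,0).round(4),"ray",ray(n,[c[i]],z0)[0].round(4),"ztop",np.nanmedian(P[:,2]).round(4),"n",st[i,4])
    return im
E
python3 - <<'E'
from h import *
im=dish("top",(.598,.298),.0185)
cv2.imwrite("pics/top1.png",cv2.cvtColor(im,cv2.COLOR_RGB2BGR))
o=robot.get_obs();print(o["position"])
E
```

```text
top dish [0.597  0.2972 0.019 ] ray [0.597  0.2974 0.0185] ztop 0.019 n 319
[0.43826589 0.00273601 0.07798375]
```

View pics/top1.png

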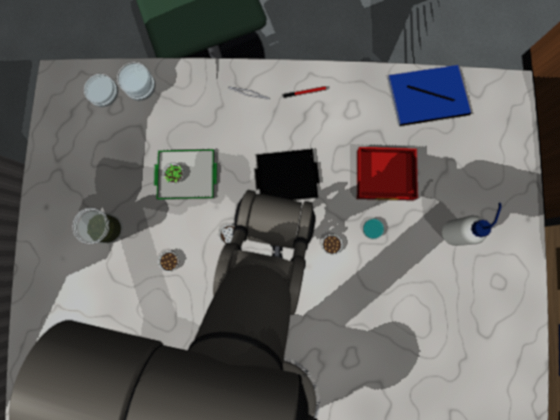

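The first sprouted dish lies flat in the white tray at (175,172). Next is the middle sprout, with the gripper already above it.

Request:
{"fn": "carry_out", "kwargs": {
  "series": "0 0 0 0 0 2 50;0 0 0 0 0 1.8 50;0 0 0 0 0 0.6 50;0 0 0 0 0 0.4 50;0 0 0 0 0 0 120;0 0 0 0 0 0 120;0 0 0 0 0 0 120;0 0 0 0 0 0 120"
}}

```text
time: 10.5
position: [0.4378, 0.0024, 0.0298]
ee_rot: [0.707, 0.707, 0.0, 0.0]
wrist_force: [-0.2, 1.8, 6.6]
gripper_width: 0.0532
grip_force: 31.7
```

Request:
{"fn": "carry_out", "kwargs": {
  "series": "0 0 0 0 0 -1.5 120;0 0 0 0 0 -4.5 120;0 0 0 3 2 0 120;0 0 0 4.4 3 0 120;0 0 0 4.4 3.1 0 120;0 0 0 4.4 3.1 0 120;0 0 0 4.4 3.1 0 120;0 0 0 2.3 1.7 0 120"
}}

```text
time: 11.5
position: [0.5986, 0.2336, 0.089]
ee_rot: [0.707, 0.708, 0.0, 0.0]
wrist_force: [-0.0, -0.0, -0.6]
gripper_width: 0.0531
grip_force: 32.0
```

Request:
{"fn": "carry_out", "kwargs": {
  "series": "0 0 0 0 0 1.5 120;0 0 0 0 0 1.8 120;0 0 0 0 0 1.2 120;0 0 0 0 0 0.4 120;0 0 0 0 0 0 120;0 0 0 0 0 0 120"
}}

```text
time: 12.25
position: [0.598, 0.2312, 0.0409]
ee_rot: [0.707, 0.707, 0.0, 0.0]
wrist_force: [-0.2, 0.4, -0.4]
gripper_width: 0.0533
grip_force: 32.0
```

Request:
{"fn": "carry_out", "kwargs": {
  "series": "0 0 0 0 0 0.3 120;0 0 0 0 0 0.2 120;0 0 0 0 0 0.1 120;0 0 0 0 0 0.1 120;0 0 0 0 0 0 120;0 0 0 0 0 0 120"
}}

```text
time: 13.0
position: [0.5976, 0.2313, 0.0339]
ee_rot: [0.707, 0.707, 0.0, 0.0]
wrist_force: [-3.2, -1.0, 5.9]
gripper_width: 0.0535
grip_force: 32.5
```

Request:
{"fn": "carry_out", "kwargs": {
  "series": "0 0 0 0 0 0 90;0 0 0 0 0 0 60;0 0 0 0 0 0 40;0 0 0 0 0 -1.5 40;0 0 0 0 0 -4.5 40;0 0 0 1.2 -4.8 0 50;0 0 0 1.3 -4.8 0 50;0 0 0 1.3 -4.8 0 50"
}}

```text
time: 14.0
position: [0.4526, 0.2697, 0.0945]
ee_rot: [0.707, 0.707, 0.001, 0.0]
wrist_force: [-1.0, 0.6, -0.4]
gripper_width: 0.0686
grip_force: 0.0
```

Request:
{"fn": "carry_out", "kwargs": {
  "series": "0 0 0 1.3 -4.8 0 50;0 0 0 1.4 -4.8 0 50;0 0 0 0 0 1.8 50;0 0 0 0 0 0 50;0 0 0 0 0 0 50"
}}

```text
time: 14.62
position: [0.3585, 0.2965, 0.0761]
ee_rot: [0.707, 0.707, 0.001, 0.0]
wrist_force: [0.0, 1.0, 0.7]
gripper_width: 0.0688
grip_force: 0.0
```

Run:
```python
from h import *
dish("top",(.598,.298),.0185);dish("top",(.598,.231),.0185,.032)
o=robot.get_obs();print(o["position"])
```

```text
top dish [0.597  0.2975 0.0188] ray [0.597  0.2976 0.0185] ztop 0.0187 n 315
top dish [0.5966 0.2287 0.0187] ray [0.5966 0.2288 0.0185] ztop 0.0188 n 326
[0.35851498 0.2963779  0.07591854]
```

Both sprouts are in place. Next I grasp the left seed dish.

Request:
{"fn": "carry_out", "kwargs": {
  "series": "0 0 0 0 0 1.8 50;0 0 0 0 0 1.8 50;0 0 0 0 0 0.7 50;0 0 0 0 0 0.3 50;0 0 0 0 0 0 120;0 0 0 0 0 0 120;0 0 0 0 0 0 120;0 0 0 0 0 0 120"
}}

```text
time: 15.72
position: [0.3579, 0.2965, 0.0298]
ee_rot: [0.707, 0.707, 0.001, 0.0]
wrist_force: [-0.3, -2.0, 6.7]
gripper_width: 0.0533
grip_force: 31.9
```

Request:
{"fn": "carry_out", "kwargs": {
  "series": "0 0 0 0 0 -1.5 120;0 0 0 0 0 -5 120;0 0 0 -2.2 1.7 0 120;0 0 0 -4.4 3.4 0 120;0 0 0 -4.4 3.4 0 120;0 0 0 -4.4 3.4 0 120;0 0 0 -4.4 3.4 0 120;0 0 0 -4.4 3.4 0 120"
}}

```text
time: 16.73
position: [0.5455, 0.0528, 0.0943]
ee_rot: [0.707, 0.707, 0.0, -0.0]
wrist_force: [0.2, 1.1, 1.1]
gripper_width: 0.0532
grip_force: 31.9
```

Request:
{"fn": "carry_out", "kwargs": {
  "series": "0 0 0 -4.4 3.4 0 120;0 0 0 -2.6 2 0 120;0 0 0 0 0 1.8 120;0 0 0 0 0 1.8 120;0 0 0 0 0 1.2 120;0 0 0 0 0 0.6 120;0 0 0 0 0 0 120;0 0 0 0 0 0 120"
}}

```text
time: 17.73
position: [0.5989, -0.0156, 0.0409]
ee_rot: [0.707, 0.707, 0.0, 0.0]
wrist_force: [0.7, -0.3, 0.4]
gripper_width: 0.0532
grip_force: 31.9
```

Request:
{"fn": "carry_out", "kwargs": {
  "series": "0 0 0 0 0 0.3 120;0 0 0 0 0 0.2 120;0 0 0 0 0 0.1 120;0 0 0 0 0 0.1 120;0 0 0 0 0 0 120;0 0 0 0 0 0 120"
}}

```text
time: 18.48
position: [0.5985, -0.0157, 0.0339]
ee_rot: [0.707, 0.707, 0.0, 0.0]
wrist_force: [-2.5, -0.1, 4.3]
gripper_width: 0.0535
grip_force: 32.4
```

Release, then move to the right seed dish at (0.414, -0.1405).

Request:
{"fn": "carry_out", "kwargs": {
  "series": "0 0 0 0 0 0 90;0 0 0 0 0 0 60;0 0 0 0 0 0 40;0 0 0 0 0 -1.5 40;0 0 0 0 0 -4.5 40;0 0 0 -2.5 -3.7 0 50;0 0 0 -2.5 -3.7 0 50;0 0 0 -2.5 -3.7 0 50"
}}

```text
time: 19.48
position: [0.4869, -0.0914, 0.0945]
ee_rot: [0.707, 0.707, 0.0, 0.001]
wrist_force: [0.5, -1.5, 0.6]
gripper_width: 0.0689
grip_force: 0.0
```

Request:
{"fn": "carry_out", "kwargs": {
  "series": "0 0 0 -2.5 -3.7 0 50;0 0 0 -2.5 -3.7 0 50;0 0 0 0 0 1.8 50;0 0 0 0 0 0 50;0 0 0 0 0 0 50"
}}

```text
time: 20.1
position: [0.4143, -0.1407, 0.0761]
ee_rot: [0.707, 0.707, 0.0, 0.001]
wrist_force: [-0.1, 0.3, 0.1]
gripper_width: 0.0686
grip_force: 0.0
```

Run:
```python
from h import *
dish("top",(.599,-.0155),.0185);dish("side",(.599,-.0155),.0185)
o=robot.get_obs();print(o["position"])
```

```text
top dish [ 0.5973 -0.0148  0.0188] ray [ 0.5974 -0.0148  0.0185] ztop 0.0188 n 319
side dish [ 0.5974 -0.0114  0.0196] ray [ 0.5977 -0.0126  0.0185] ztop 0.0195 n 156
[ 0.41427438 -0.14058561  0.07594524]
```

Request:
{"fn": "carry_out", "kwargs": {
  "series": "0 0 0 0 0 1.8 50;0 0 0 0 0 1.8 50;0 0 0 0 0 0.7 50;0 0 0 0 0 0.3 50;0 0 0 0 0 0 120;0 0 0 0 0 0 120;0 0 0 0 0 0 120;0 0 0 0 0 0 120"
}}

```text
time: 21.2
position: [0.4138, -0.1407, 0.0299]
ee_rot: [0.707, 0.707, 0.0, 0.0]
wrist_force: [-0.5, 2.2, 5.4]
gripper_width: 0.0531
grip_force: 31.6
```

Request:
{"fn": "carry_out", "kwargs": {
  "series": "0 0 0 0 0 -1.5 120;0 0 0 0 0 -5 120;0 0 0 1.5 2.2 0 120;0 0 0 3 4.4 0 120;0 0 0 3 4.4 0 120;0 0 0 3 4.4 0 120;0 0 0 2 3.1 0 120;0 0 0 0 0 0 120"
}}

```text
time: 22.2
position: [0.6001, -0.0142, 0.094]
ee_rot: [0.706, 0.708, 0.0, 0.001]
wrist_force: [-0.6, 0.5, -0.5]
gripper_width: 0.0534
grip_force: 32.0
```

Request:
{"fn": "carry_out", "kwargs": {
  "series": "0 0 0 0 0 1.5 120;0 0 0 0 0 1.5 120;0 0 0 0 0 0.8 120;0 0 0 0 0 0 120;0 0 0 0 0 0 120;0 0 0 0 0 0 120"
}}

```text
time: 22.95
position: [0.5989, -0.0158, 0.0568]
ee_rot: [0.707, 0.707, 0.0, 0.0]
wrist_force: [-0.1, -0.1, -0.4]
gripper_width: 0.0527
grip_force: 32.0
```

Request:
{"fn": "carry_out", "kwargs": {
  "series": "0 0 0 0 0 0.3 120;0 0 0 0 0 0.2 120;0 0 0 0 0 0.1 120;0 0 0 0 0 0.1 120;0 0 0 0 0 0 120;0 0 0 0 0 0 120"
}}

```text
time: 23.7
position: [0.5985, -0.0156, 0.0499]
ee_rot: [0.707, 0.707, -0.0, 0.0]
wrist_force: [-2.3, 0.1, 4.8]
gripper_width: 0.0529
grip_force: 32.6
```

Contact came at the expected height. I'll release gently, rise and move off to the side.

Request:
{"fn": "carry_out", "kwargs": {
  "series": "0 0 0 0 0 0 95;0 0 0 0 0 0 75;0 0 0 0 0 0 50;0 0 0 0 0 -1 50;0 0 0 0 0 -4 50;0 0 0 -4 -4 0 50;0 0 0 -4 -4 0 50;0 0 0 -4 -4 0 50"
}}

```text
time: 24.7
position: [0.4777, -0.1367, 0.1001]
ee_rot: [0.707, 0.707, 0.0, 0.001]
wrist_force: [0.1, -0.2, -0.3]
gripper_width: 0.0687
grip_force: 0.0
```

Run:
```python
from h import *
im=dish("top",(.599,-.0155),.0345);im2=dish("side",(.599,-.0155),.0345)
a=cv2.resize(im[140:280,140:340],(560,392),interpolation=cv2.INTER_CUBIC);b=cv2.resize(im2[170:310,180:320],(240,240))
b=np.vstack([b,np.zeros((152,240,3),np.uint8)])
cv2.imwrite("pics/stack.png",cv2.cvtColor(np.hstack([a,b]),cv2.COLOR_RGB2BGR))
dish("top",(.598,.298),.0185);dish("top",(.598,.231),.0185,.032);dish("top",(.433,.136),.0145)
o=robot.get_obs();print(o["position"])
```

```text
top dish [ 0.5976 -0.0153  0.0347] ray [ 0.5976 -0.0153  0.0345] ztop 0.0348 n 325
side dish [ 0.5974 -0.012   0.0354] ray [ 0.5976 -0.013   0.0345] ztop 0.0355 n 159
top dish [0.5968 0.2973 0.0189] ray [0.5969 0.2974 0.0185] ztop 0.0189 n 319
top dish [0.5969 0.2294 0.0186] ray [0.5969 0.2294 0.0185] ztop 0.0185 n 318
top dish [0.4327 0.1357 0.0148] ray [0.4327 0.1358 0.0145] ztop 0.0148 n 330
[ 0.47918773 -0.13593192  0.09996983]
```

View pics/stack.png

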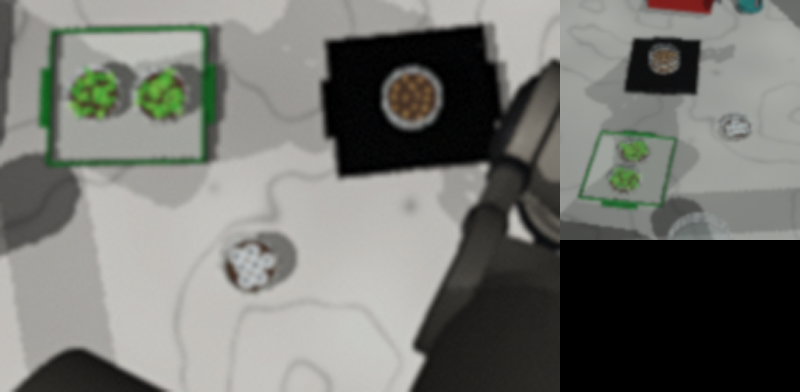

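Both sprouts lie side by side at (95,95) and (160,95). The stack is at (412,97), concentric and at the right height, and the mould dish at (250,265) hasn't moved. Now the mould.

Request:
{"fn": "carry_out", "kwargs": {
  "series": "0 0 0 4.5 -0.8 0 50;0 0 0 4.5 -0.8 0 50;0 0 0 4.5 -0.8 0 50;0 0 0 4.5 -0.8 0 50;0 0 0 4.6 -0.7 0 50;0 0 0 4.6 -0.7 0 50;0 0 0 0 0 2.3 50;0 0 0 0 0 0 50"
}}

```text
time: 25.95
position: [0.4319, 0.1378, 0.0755]
ee_rot: [0.706, 0.708, -0.001, -0.001]
wrist_force: [0.5, 0.3, -0.6]
gripper_width: 0.0687
grip_force: 0.0
```

Request:
{"fn": "carry_out", "kwargs": {
  "series": "0 0 0 -0.1 0 1.8 50;0 0 0 0 0.1 1.8 50;0 0 0 0 0 0.7 50;0 0 0 0 0 0.3 50;0 0 0 0 0 0 120;0 0 0 0 0 0 120;0 0 0 0 0 0 120;0 0 0 0 0 0 120"
}}

```text
time: 26.95
position: [0.4339, 0.1353, 0.031]
ee_rot: [0.707, 0.707, 0.0, 0.0]
wrist_force: [-2.1, -0.7, 5.7]
gripper_width: 0.0531
grip_force: 31.5
```

Request:
{"fn": "carry_out", "kwargs": {
  "series": "0 0 0 0 0 -3 120;0 0 0 0 0 -6 120;0 0 0 -2.4 1 0 120;0 0 0 -4.4 1.8 0 120;0 0 0 -4.4 1.8 0 120;0 0 0 -4.4 1.8 0 120;0 0 0 -4.4 1.8 0 120;0 0 0 -4.4 1.8 0 120"
}}

```text
time: 27.95
position: [0.5339, -0.1102, 0.1204]
ee_rot: [0.707, 0.707, 0.0, 0.0]
wrist_force: [0.9, 0.8, 0.1]
gripper_width: 0.0528
grip_force: 32.0
```

Request:
{"fn": "carry_out", "kwargs": {
  "series": "0 0 0 -4.4 1.8 0 120;0 0 0 -4.4 1.8 0 120;0 0 0 -4.4 1.9 0 120;0 0 0 -4.4 1.9 0 120;0 0 0 0 0 1.5 120;0 0 0 0 0 0 120;0 0 0 0 0 0 120"
}}

```text
time: 28.82
position: [0.6073, -0.2833, 0.1053]
ee_rot: [0.707, 0.707, -0.0, -0.001]
wrist_force: [-0.7, 0.4, 0.6]
gripper_width: 0.053
grip_force: 32.0
```

Down to about 0.042, 7 mm above contact.

Request:
{"fn": "carry_out", "kwargs": {
  "series": "0 0 0 0 0 2 120;0 0 0 0 0 2 120;0 0 0 0 0 1.5 120;0 0 0 0 0 0.8 120;0 0 0 0 0 0 120;0 0 0 0 0 0 120"
}}

```text
time: 29.58
position: [0.608, -0.2849, 0.0431]
ee_rot: [0.707, 0.707, 0.0, 0.001]
wrist_force: [0.9, 0.3, -0.4]
gripper_width: 0.0528
grip_force: 32.0
```

Request:
{"fn": "carry_out", "kwargs": {
  "series": "0 0 0 0 0 0.3 120;0 0 0 0 0 0.2 120;0 0 0 0 0 0.1 120;0 0 0 0 0 0.1 120;0 0 0 0 0 0 120;0 0 0 0 0 0 120"
}}

```text
time: 30.32
position: [0.6076, -0.2847, 0.0353]
ee_rot: [0.707, 0.707, -0.0, 0.0]
wrist_force: [-0.2, 1.6, -0.3]
gripper_width: 0.0532
grip_force: 32.0
```

Request:
{"fn": "carry_out", "kwargs": {
  "series": "0 0 0 0 0 0.1 120;0 0 0 0 0 0 120;0 0 0 0 0 0 120"
}}

```text
time: 30.7
position: [0.6077, -0.2847, 0.035]
ee_rot: [0.707, 0.707, 0.0, 0.0]
wrist_force: [-2.3, 0.6, 5.6]
gripper_width: 0.0533
grip_force: 32.5
```

Contact at the expected height. Release, rise and withdraw.

Request:
{"fn": "carry_out", "kwargs": {
  "series": "0 0 0 0 0 0 95;0 0 0 0 0 0 75;0 0 0 0 0 0 50;0 0 0 0 0 -1.5 50;0 0 0 0 0 -4.5 50;0 0 0 0 0 -5 50;0 0 0 2.5 -5 0 50;0 0 0 2.5 -5 0 50"
}}

```text
time: 31.7
position: [0.5069, -0.2345, 0.1459]
ee_rot: [0.707, 0.707, 0.0, 0.002]
wrist_force: [0.6, -0.6, 0.1]
gripper_width: 0.0685
grip_force: 0.0
```

Request:
{"fn": "carry_out", "kwargs": {
  "series": "0 0 0 2.5 -5 0 50;0 0 0 0 0 0 50;0 0 0 0 0 0 50;0 0 0 0 0 0 50"
}}

```text
time: 32.2
position: [0.459, -0.2106, 0.1449]
ee_rot: [0.707, 0.707, 0.0, 0.001]
wrist_force: [0.8, 1.2, -0.2]
gripper_width: 0.0688
grip_force: 0.0
```

Run:
```python
from h import *
im=dish("top",(.608,-.285),.0185)
dish("top",(.599,-.0155),.0345);dish("top",(.598,.298),.0185);dish("top",(.598,.231),.0185,.032)
cv2.imwrite("pics/top_end.png",cv2.cvtColor(im,cv2.COLOR_RGB2BGR))
```

```text
top dish [ 0.6238 -0.2732  0.0192] ray [ 0.6239 -0.2734  0.0185] ztop 0.0191 n 54
top dish [ 0.5976 -0.0154  0.0348] ray [ 0.5976 -0.0154  0.0345] ztop 0.0348 n 322
top dish [0.5971 0.2973 0.0187] ray [0.5971 0.2973 0.0185] ztop 0.0186 n 321
top dish [0.5966 0.2292 0.0188] ray [0.5967 0.2292 0.0185] ztop 0.0189 n 319
```

View pics/top_end.png

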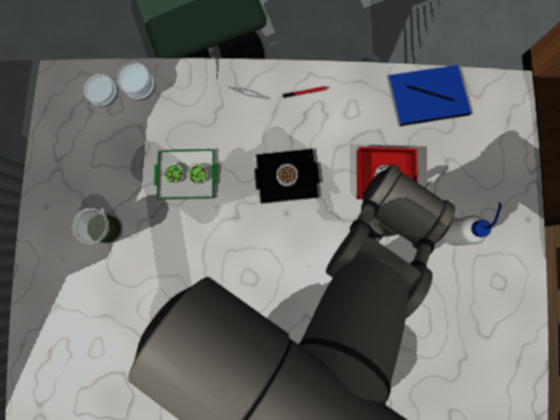

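The wrist hides most of the mould dish at (383,168), so I'll step aside to see it.

Request:
{"fn": "carry_out", "kwargs": {
  "series": "0 0 0 5 -1 -1 50;0 0 0 5 -1 0 50;0 0 0 5 0 0 50;0 0 0 5 0 0 50;0 0 0 0 0 0 50;0 0 0 0 0 0 50;0 0 0 0 0 0 50"
}}

```text
time: 33.28
position: [0.4379, -0.0107, 0.1542]
ee_rot: [0.708, 0.707, -0.0, 0.0]
wrist_force: [-0.5, 0.2, -0.6]
gripper_width: 0.0684
grip_force: 0.0
```

Run:
```python
from h import *
im=dish("top",(.608,-.285),.0185)
cv2.imwrite("pics/top_end2.png",cv2.cvtColor(im,cv2.COLOR_RGB2BGR))
```

```text
top dish [ 0.6074 -0.2838  0.0189] ray [ 0.6074 -0.2839  0.0185] ztop 0.019 n 302
```

View pics/top_end2.png

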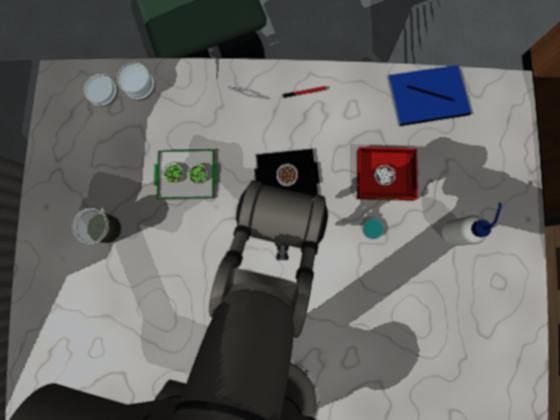

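The mould dish lies flat in the red tub at (385,174). The sprouts are at (175,173) and (199,173) and the stack is at (287,175). The jar and bottle haven't moved. Handing in.

```bash
python3 -c "
from station import robot
print(robot.close_job())"
```

```text
the job is handed in; nothing more can be done
None
```

The job is handed in at about 33 s of the 115 s allowed: both sprouts lie flat in the white tray, the two bare-peat dishes are stacked in the black tray, and the mouldy dish, moved last, is flat in the red tub; the final camera checks agreed, but no verdict came back.

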